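# Stand the tank-gauge floats to cure, heavy end down

### The arm

A 6-joint arm with a two-finger parallel gripper is mounted at the origin on a cart in front of the work surface, level with it; the furniture and walls round the work are solid. World frame = base frame: x ahead of the robot, y to its left, z up, the work surface at z = 0. Lengths are in mm, angles in degrees, forces in N, time in s.
With the tool pointing down it reaches from about 300 to 875 mm from the base axis. Payload 6.4 kg.
Tool frame: the origin (TCP) lies between the finger pads; the fingertips stand 25 mm ahead of it and the grasp point (between the pads) lies 6 mm ahead of it; z points along the fingers, y is the line along which they close (so a half turn about z gives the same grasp; the last joint's range is limited). The gripper opens to 88 mm and grips with 3 to 60 N. Pads are 18 mm wide; open, the fingers measure 123 mm over their backs; the gripper's body (75 mm by 187 mm) begins 45 mm behind the grasp point.
Start: joints at [-83.669, 10.359, 92.074, -0, 77.567, -11.82], TCP at [179.144, -546.396, 263.714] pointing down, gripper open.
Joint ranges: [-171.53, 171.53], [-51.25, 118.39], [17.06, 147.69], [-65.23, 245.23], [0, 150.52], [-178.68, 178.68]. Speed limits (degrees/s): [147.25, 147.25, 172.46, 180, 180, 180].

### API

Orientations are given as a 3x3 rotation matrix whose columns are the frame's x, y, z axes.
In Python, from bench import robot, camera gives the robot as it stands.
- The arm moves only by the tool step_arm, never from a script. Its argument "deltas" is a list of rows, each an object of numbers: "dx", "dy", "dz": the shift along the world's x, y, z in m; "wx", "wy", "wz": the turn, a rotation vector about the world's x, y, z in degrees; "hand": the opening, from -1 (shut) to 1 (fully open), so that 0 is half open. In form: [{"dx": .., "dy": .., "dz": .., "wx": .., "wy": .., "wz": .., "hand": ..}, ...]. A call has 1 to 20 rows; each row shifts and turns the commanded pose from where the row before left it; what a row does not reach is not made up. A row lasts 1/8 s, in which the tool goes at most 62.5 mm and 10.7 degrees, less where a joint would pass 70% of its speed; a pose out of reach is approached as far as the arm can. A call is refused whole if a number of a shift passes 0.0625 or a number of a turn 10.7, either way. A call with a gripper value outside its range is refused whole. The fingers move at their own pace and stop on an object; "squeeze" is the grip in N (left out, the last holds). Time passes only in rows, so rows that do not move let the fingers close. It gives the time, the measured TCP pose, the force, the opening and the grip force at its end, in the units of the state.
- robot.get_state(): the state, without advancing time (a new reading comes with each control period).
- camera(name): name is "scene" or "top" or "wrist"; returns a dict with "image" (420x560x3 uint8, red, green, blue), "vertical_fov" (degrees; the focal length in pixels is half the picture's height over the tangent of half this angle, whatever the lens; pixels are square), "cx", "cy" (the principal point, pixels), "D" ([k1, k2, p1, p2, k3] as OpenCV has them; the pictures are not rectified), "extrinsics" (4x4, takes a point from camera to world coordinates). Camera axes: x right, y down, z forward; pixel columns grow to the right and rows downward; lengths in mm; the calibration is good to about 2 mm. A picture is of the moment at which its call begins. There is no depth.
- robot.hand_in(): hands the job in; it is judged then, once.
The state is a dict: "t": time; "joint_positions": joint angles; "joint_velocities": joint speeds; "tau": joint torques, N m; "position": TCP position; "tool_rot": TCP orientation; "contact_force": force on the tool from outside, world axes, zero at the start; "torque": the same for the moment, N m; "grip_width": opening from 0.0 (shut) to 1.0 (fully open); "gripper_force": force on a finger pad.
Only numpy, scipy, OpenCV 4.12 (cv2) and the standard library are available. Lean on these libraries where they do the work, as an engineer would, in place of code of your own. Each camera call takes 0.05 s, during which the arm holds its last target. There are 200 camera calls.

### The job

Each of the two white tank-gauge floats has had its ballast bedded in resin inside one of its two like-looking ends. Balance each float in the grip to find which end is heavy, then stand both on the blue-green silicone mat to cure, heavy end down, each upright and free-standing, with a finger's width of clear space between them; never drop a float or let one topple, and leave the glue bottle and screw box where they are.

Things in the scene. Friction and masses are not known exactly. Their poses are not given: they have to be found in the camera images.
- float_1: Float lying at the left of the mat: white tube 36 mm across, 160 mm long over all, blue band round its middle; orange caps (eight-sided, 38 mm across flats, inner ends 45 mm from the middle) end in smooth 4 mm domes. Origin at its middle on the tube's axis; x along the tube. It lies on flats of its caps, axis 19 mm above the bench. 0.25 to 0.3 kg; centre of mass 44 mm from the middle toward the heavy end.
- float_2: Twin of float_1 lying at the right of the mat; origin at its middle, x along the tube. In either float the ballast (0.2 kg) is captive in the +x or the -x cap: it differs each time, cannot be seen, and the pose does not tell. On its dome a float stands by itself only heavy end down (it rocks upright if let go up to 0.2 rad off); light end down it topples.
- mat: Blue-green silicone mat, 180 x 180 x 3 mm, lying fixed on the bench. Origin at the centre of its underside, z up, x and y along its edges.
- glue_bottle: White wood-glue bottle with a red nozzle, 47 x 64 x 179 mm, standing well behind float_1, to the left. Origin at the centre of its underside.
- screw_box: Brown card box of screws, 60 x 90 x 46 mm, on the bench at the right. Origin at the centre of its underside.

How it is judged:
By the outcome, as a careful person would: the job done as asked, in the order asked, and still so for the second after the job is handed in, with the robot touching nothing.
It also fails if it takes over 67 s, if anything falls off the work surface, if the arm or the gripper's body presses on something with over 40 N, if the wrist force passes 120 N, or if a joint passes its speed limit or range.

## Working session

There is one attempt and no reset: what is moved stays moved. The work goes in short steps, Python scripts to look and compute and a tool call to move; the robot and the scene stay as the last step left them, time stands still between calls to the robot, and variables do not carry over. Pictures are saved under pics/ and viewed, at most 10 in all, crops included, and the job is handed in when it is done.

Besides the shell and the picture viewer there is one more tool, called after "Emit:" as name(argument=value, ...) on one line, values as JSON. step_arm: Moves the arm, as the interface text tells. Its arguments: {"type":"object","properties":{"deltas":{"type":"array"},"squeeze":{"type":"number"}},"required":["deltas"]}

```bash
mkdir -p pics; cat > h.py <<'E'
import numpy as np, cv2
from bench import robot, camera
def ray(c,u,v):
    im=c["image"];f=im.shape[0]/2/np.tan(np.radians(c["vertical_fov"])/2)
    K=np.array([[f,0,c["cx"]],[0,f,c["cy"]],[0,0,1.]])
    p=cv2.undistortPoints(np.array([[[u,v]]],float),K,np.array(c["D"],float))[0,0]
    E=np.array(c["extrinsics"]);return E[:3,3],E[:3,:3]@np.array([p[0],p[1],1])
def onz(c,u,v,z):
    o,d=ray(c,u,v);return o+d*(z-o[2])/d[2]
def save(c,n): cv2.imwrite("pics/"+n,c["image"][:,:,::-1])
def blobs(c,lo,hi,amin=30):
    m=cv2.inRange(cv2.cvtColor(c["image"],cv2.COLOR_RGB2HSV),np.array(lo),np.array(hi))
    n,l,s,ce=cv2.connectedComponentsWithStats(m)
    return [(ce[i].round(1),s[i][4],s[i][:4]) for i in range(1,n) if s[i][4]>amin]
E
python3 - <<'E'
from h import *
a=camera("top");b=camera("scene")
cv2.imwrite("pics/a.png",cv2.resize(np.hstack([a["image"],b["image"]])[:,:,::-1],(800,300)))
save(a,"top.png")
print(a["extrinsics"],robot.get_state()["contact_force"],robot.get_state()["tool_rot"])
for n,lo,hi in [("orange",(5,120,100),(20,255,255)),("blue",(100,100,60),(125,255,255)),("teal",(78,80,40),(98,255,255)),("red",(0,150,80),(4,255,255))]:
    for x in blobs(a,lo,hi): print(n,x[0],x[1],x[2],onz(a,*x[0],19 if n!="teal" else 3).round(1))
E
```

```text
[[ 2.74047394e-02 -9.85958063e-01  1.64729107e-01  3.75259368e+02]
 [-9.99623014e-01 -2.73064103e-02  2.86186735e-03 -1.99937456e+02]
 [ 1.67647939e-03 -1.64745435e-01 -9.86334695e-01  1.38313653e+03]
 [ 0.00000000e+00  0.00000000e+00  0.00000000e+00  1.00000000e+00]] [ 0.88248161 -0.22120177 -1.72372915] [[ 9.50243032e-01  3.11509483e-01 -1.47407216e-04]
 [ 3.11509336e-01 -9.50241861e-01  1.52954101e-03]
 [ 3.36394023e-04 -1.49935442e-03 -9.99998819e-01]]
orange [119.   15.3] 215 [112   5  19  22] [1134.3  279.2   19. ]
orange [123.6  32.6] 244 [112  24  24  17] [1082.3  261.4   19. ]
orange [122.3 160.1] 5523 [105  38  45 237] [723.1 233.2  19. ]
orange [396.2 172.2] 128 [385 162  27  25] [ 710.1 -476.9   19. ]
orange [534.2 194.2] 104 [529 187  14  14] [ 662.9 -839.6   19. ]
orange [424.  219.8] 84 [412 213  22  14] [ 587.9 -547.4   19. ]
orange [334.7 245.9] 207 [328 238  15  17] [ 515.4 -320.5   19. ]
orange [384.4 254.1] 198 [377 246  15  17] [ 497.9 -445.9   19. ]
orange [185.8 267.5] 205 [178 259  17  18] [450.6  51.   19. ]
blue [150.8  97.3] 353 [141  87  21  24] [896.4 171.2  19. ]
blue [148.4 312.6] 568 [135 293  29  39] [336.1 138.4  19. ]
blue [129.2 307.3] 146 [122 299  16  17] [347.4 187.5  19. ]
blue [167.1 323.6] 376 [154 303  26  38] [310.9  90.2  19. ]
blue [132.3 326.2] 271 [113 309  41  34] [301.4 176.7  19. ]
blue [111.2 342. ] 200 [ 97 329  29  27] [260.8 227.2  19. ]
teal [38.8 54.8] 50 [29 50 20 10] [1022.6  500.5    3. ]
teal [27.5 97.8] 464 [ 7 84 42 30] [896.4 516.9   3. ]
teal [240.4 212.3] 77 [223 209  40   7] [596.9 -78.7   3. ]
teal [248.6 249.6] 4572 [209 212  80  76] [ 501.6 -103.5    3. ]
red [507.8 313.9] 32 [499 311  16   6] [ 355.1 -758.1   19. ]
red [493.7 317.4] 41 [486 315  19   6] [ 345.9 -721.6   19. ]
```

View pics/top.png

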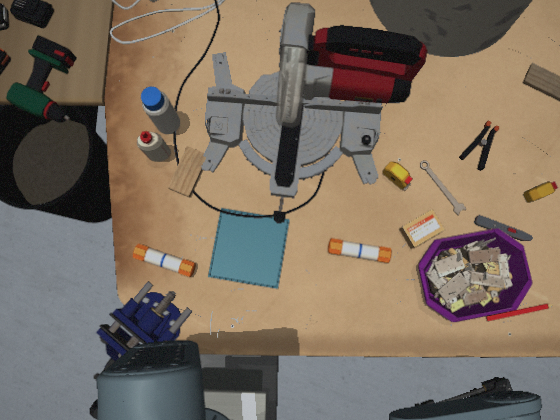

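View pics/a.png

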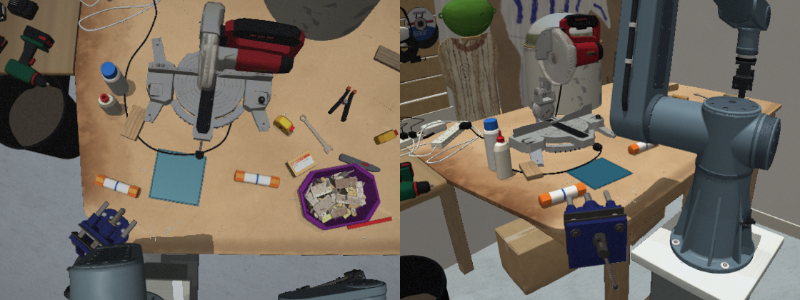

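The top picture shows float_1 with caps near (140,251) and (186,267), and float_2 with caps near (335,246) and (384,254). The mat spans (210–289, 209–287), with the saw and its cable just behind it. Next I measure these.

```bash
cat >> h.py <<'E'
def floats(c,rois,z=19):
    hsv=cv2.cvtColor(c["image"],cv2.COLOR_RGB2HSV)
    out=[]
    for (u0,v0,u1,v1) in rois:
        sub=hsv[v0:v1,u0:u1]
        w=cv2.inRange(sub,np.array([0,0,130]),np.array([179,60,255]))
        o=cv2.inRange(sub,np.array([3,170,130]),np.array([18,255,255]))
        b=cv2.inRange(sub,np.array([100,100,60]),np.array([125,255,255]))
        cs,_=cv2.findContours(cv2.morphologyEx(w|o|b,cv2.MORPH_CLOSE,np.ones((5,5))),cv2.RETR_EXTERNAL,cv2.CHAIN_APPROX_NONE)
        q=max(cs,key=cv2.contourArea);r=cv2.minAreaRect(q);bp=cv2.boxPoints(r)
        e=[np.linalg.norm(bp[i]-bp[(i+1)%4]) for i in range(4)]
        i=int(e[1]>e[0])   # long edge i -> ends are midpoints of short edges
        A=(bp[i]+bp[(i+3)%4])/2;B=(bp[(i+1)%4]+bp[(i+2)%4])/2
        A,B=[onz(c,u0+p[0],v0+p[1],z) for p in (A,B)]
        d=A-B; out.append(((A+B)/2,np.linalg.norm(d),np.degrees(np.arctan2(d[1],d[0]))%180))
    return out
E
python3 - <<'E'
from h import *
import json
a=camera("top")
for p in floats(a,[(125,238,200,282),(322,232,398,268)]): print(p[0].round(1),p[1:])
m=cv2.inRange(cv2.cvtColor(a["image"],cv2.COLOR_RGB2HSV),np.array([78,80,40]),np.array([98,255,255]))[205:295,200:300]
q=np.argwhere(m)[:,::-1].astype(np.float32)
r=cv2.minAreaRect(q);P=np.array([onz(a,200+x,205+y,3) for x,y in cv2.boxPoints(r)]);print("mat",P.round(0),P.mean(0).round(1))
cs,_=cv2.findContours(m,0,1)
for u,v in [(160,127),(150,150),(285,192)]: print(u,v,onz(a,u,v,0).round(0))
s=robot.get_state();print(s["torque"],s["contact_force"],s["grip_width"])
E
```

```text
[471.4 110.3  19. ] (np.float64(155.93661748161924), np.float64(73.6485162361427))
[ 505.5 -387.9   19. ] (np.float64(166.96985495185356), np.float64(81.99546464997943))
mat [[ 431.   -3.    3.]
 [ 609.  -24.    3.]
 [ 584. -203.    3.]
 [ 408. -179.    3.]] [ 508.  -102.2    3. ]
160 127 [821. 145.   0.]
150 150 [757. 167.   0.]
285 192 [ 654. -192.    0.]
[-0.00948121 -0.02613853 -0.00453216] [-0.10167392 -0.41046747  0.13529268] 1.0001767665987267
```

Emit:
step_arm(deltas=[{"dx": 0.047,"dy": 0.022,"wz": 9.1,"hand": 1},{"dx": 0.047,"dy": 0.022,"wz": 9.1,"hand": 1},{"dx": 0.047,"dy": 0.022,"wz": 9.1,"hand": 1},{"dx": 0.047,"dy": 0.022,"wz": 9.1,"hand": 1},{"dx": 0.046,"dy": 0.023,"wz": 9.1,"hand": 1},{"dx": 0.046,"dy": 0.023,"wz": 9.1,"hand": 1},{"dx": 0.046,"dy": 0.023,"wz": 9.1,"hand": 1},{"wx": 6.7,"wy": -7.4,"hand": 1},{"wx": 6.7,"wy": -7.4,"hand": 1},{"hand": 1}], squeeze=50)

```text
schema error: expected keys dx, dy, dz, wx, wy, wz, hand
```

```bash
cat >> h.py <<'E'
def st():
    s=robot.get_state(); print("t",round(s["t"],2),"J",np.round(s["joint_positions"],2).tolist(),"P",np.round(s["position"],1).tolist(),"gw",round(s["grip_width"],3),"gf",round(s["gripper_force"],1));print(np.round(s["tool_rot"],3).tolist(),"F",np.round(s["contact_force"],2).tolist(),"T",np.round(s["torque"],3).tolist());return s
E
python3 -c "
from h import *
st()"
```

```text
t 0.15 J [-83.67, 10.39, 92.12, -0.0, 77.57, -11.82] P [179.1, -546.0, 263.0] gw 1.0 gf 0.0
[[0.95, 0.312, -0.0], [0.312, -0.95, 0.001], [0.0, -0.001, -1.0]] F [-0.1, -0.41, 0.14] T [-0.009, -0.026, -0.005]
```

All keys are needed in each row.

Emit:
step_arm(deltas=[{"dx": 0.047,"dy": 0.022,"dz": 0,"wx": 0,"wy": 0,"wz": 9.1,"hand": 1},{"dx": 0.047,"dy": 0.022,"dz": 0,"wx": 0,"wy": 0,"wz": 9.1,"hand": 1},{"dx": 0.047,"dy": 0.022,"dz": 0,"wx": 0,"wy": 0,"wz": 9.1,"hand": 1},{"dx": 0.047,"dy": 0.022,"dz": 0,"wx": 0,"wy": 0,"wz": 9.1,"hand": 1},{"dx": 0.046,"dy": 0.023,"dz": 0,"wx": 0,"wy": 0,"wz": 9.1,"hand": 1},{"dx": 0.046,"dy": 0.023,"dz": 0,"wx": 0,"wy": 0,"wz": 9.1,"hand": 1},{"dx": 0.046,"dy": 0.023,"dz": 0,"wx": 0,"wy": 0,"wz": 9.1,"hand": 1},{"dx": 0,"dy": 0,"dz": 0,"wx": 6.7,"wy": -7.4,"wz": 0,"hand": 1},{"dx": 0,"dy": 0,"dz": 0,"wx": 6.7,"wy": -7.4,"wz": 0,"hand": 1},{"dx": 0,"dy": 0,"dz": 0,"wx": 0,"wy": 0,"wz": 0,"hand": 1}], squeeze=50)

```text
t: 1.4
position: [503.5, -390.5, 262.3]
tool_rot: [[0.111, 0.961, 0.252], [0.958, -0.171, 0.23], [0.264, 0.215, -0.94]]
contact_force: [0.2, -0.5, 0.1]
grip_width: 1.0
gripper_force: 0.0
```

```bash
python3 -c "
from h import *
st()"
```

```text
t 1.4 J [-57.42, 17.89, 85.08, 19.86, 81.11, -52.85] P [503.5, -390.5, 262.3] gw 1.0 gf 0.0
[[0.111, 0.961, 0.252], [0.958, -0.171, 0.23], [0.264, 0.215, -0.94]] F [0.22, -0.49, 0.09] T [-0.122, 0.029, 0.022]
```

Emit:
step_arm(deltas=[{"dx": 0,"dy": 0,"dz": -0.02,"wx": -6.7,"wy": 7.4,"wz": 0,"hand": 1},{"dx": 0,"dy": 0,"dz": -0.02,"wx": -6.7,"wy": 7.4,"wz": 0,"hand": 1},{"dx": 0,"dy": 0,"dz": 0,"wx": 0,"wy": 0,"wz": 0,"hand": 1},{"dx": 0,"dy": 0,"dz": 0,"wx": 0,"wy": 0,"wz": 0,"hand": 1}])

```text
t: 1.9
position: [505.6, -389.2, 224.4]
tool_rot: [[0.141, 0.99, 0.002], [0.99, -0.141, 0.001], [0.001, 0.001, -1.0]]
contact_force: [0.4, -1.3, -0.7]
grip_width: 1.0
gripper_force: 0.0
```

```bash
python3 - <<'E'
from h import *
st()
c=camera("wrist");save(c,"w1.png");print(np.round(c["extrinsics"],2).tolist())
E
```

```text
t 1.9 J [-48.27, 20.18, 84.6, 0.09, 75.19, -40.19] P [505.6, -389.2, 224.4] gw 1.0 gf 0.0
[[0.141, 0.99, 0.002], [0.99, -0.141, 0.001], [0.001, 0.001, -1.0]] F [0.39, -1.26, -0.67] T [-0.065, -0.044, -0.011]
[[0.99, -0.14, -0.03, 515.17], [-0.14, -0.96, -0.25, -324.41], [0.0, 0.26, -0.97, 345.49], [0.0, 0.0, 0.0, 1.0]]
```

View pics/w1.png

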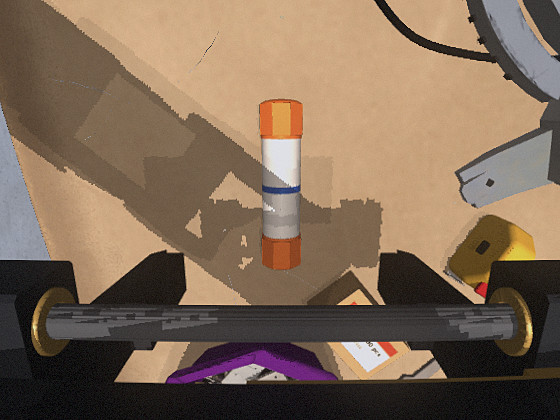

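The wrist view shows float_2 running vertically in the image: caps near (281,118) and (281,252), band at (281,190).

```bash
cat >> h.py <<'E'
def wristfloat(c,roi,z=19):
    u0,v0,u1,v1=roi
    hsv=cv2.cvtColor(c["image"],cv2.COLOR_RGB2HSV)[v0:v1,u0:u1]
    o=cv2.inRange(hsv,np.array([3,190,60]),np.array([18,255,255]))
    n,l,s,ce=cv2.connectedComponentsWithStats(o);k=1+np.argsort(-s[1:,4])[:2]
    b=cv2.inRange(hsv,np.array([100,100,30]),np.array([130,255,255]))
    B=np.argwhere(b).mean(0)[::-1]+[u0,v0]
    # midpoint of outer extents along line
    pts=[ce[i]+[u0,v0] for i in k]
    W=[onz(c,*p,z) for p in pts];d=W[0]-W[1]
    print("caps px",np.round(pts,1).tolist(),"areas",s[k,4],"mid",((W[0]+W[1])/2).round(1),"len",np.linalg.norm(d).round(1),"ang",(np.degrees(np.arctan2(d[1],d[0]))%180).round(2),"band@36",onz(c,*B,34).round(1))
E
python3 - <<'E'
from h import *
c=dict(camera("wrist"));wristfloat(c,(235,80,325,285))
E
```

```text
caps px [[279.8, 117.0], [281.5, 252.6]] areas [854 780] mid [ 506.1 -385.8   19. ] len 130.9 ang 82.53 band@36 [ 506.7 -383.8   34. ]
```

Emit:
step_arm(deltas=[{"dx": 0.001,"dy": 0.005,"dz": -0.045,"wx": 0,"wy": 0,"wz": 0.6,"hand": 1},{"dx": 0,"dy": 0,"dz": -0.045,"wx": 0,"wy": 0,"wz": 0,"hand": 0.6},{"dx": 0,"dy": 0,"dz": -0.045,"wx": 0,"wy": 0,"wz": 0,"hand": 0.4},{"dx": 0,"dy": 0,"dz": -0.035,"wx": 0,"wy": 0,"wz": 0,"hand": 0.4},{"dx": 0,"dy": 0,"dz": -0.016,"wx": 0,"wy": 0,"wz": 0,"hand": 0.3},{"dx": 0,"dy": 0,"dz": -0.008,"wx": 0,"wy": 0,"wz": 0,"hand": 0.3},{"dx": 0,"dy": 0,"dz": 0,"wx": 0,"wy": 0,"wz": 0,"hand": 0.3},{"dx": 0,"dy": 0,"dz": 0,"wx": 0,"wy": 0,"wz": 0,"hand": 0.1},{"dx": 0,"dy": 0,"dz": 0,"wx": 0,"wy": 0,"wz": 0,"hand": -0.1},{"dx": 0,"dy": 0,"dz": 0,"wx": 0,"wy": 0,"wz": 0,"hand": -1},{"dx": 0,"dy": 0,"dz": 0,"wx": 0,"wy": 0,"wz": 0,"hand": -1},{"dx": 0,"dy": 0,"dz": 0,"wx": 0,"wy": 0,"wz": 0,"hand": -1},{"dx": 0,"dy": 0,"dz": 0,"wx": 0,"wy": 0,"wz": 0,"hand": -1}], squeeze=55)

```text
t: 3.62
position: [506.5, -384.7, 30.6]
tool_rot: [[0.131, 0.991, 0.001], [0.991, -0.131, -0.001], [-0.001, 0.001, -1.0]]
contact_force: [-1.1, 0.5, 6.1]
grip_width: 0.394
gripper_force: 54.9
```

```bash
python3 -c "
from h import *
st()"
```

```text
t 3.62 J [-47.89, 34.19, 89.84, 0.0, 55.91, -40.35] P [506.5, -384.7, 30.6] gw 0.394 gf 54.9
[[0.131, 0.991, 0.001], [0.991, -0.131, -0.001], [-0.001, 0.001, -1.0]] F [-1.1, 0.49, 6.05] T [0.062, 0.197, -0.042]
```

Emit:
step_arm(deltas=[{"dx": 0,"dy": 0,"dz": 0.01,"wx": 0,"wy": 0,"wz": 0,"hand": -1},{"dx": 0,"dy": 0,"dz": 0.02,"wx": 0,"wy": 0,"wz": 0,"hand": -1},{"dx": 0,"dy": 0,"dz": 0.03,"wx": 0,"wy": 0,"wz": 0,"hand": -1},{"dx": 0,"dy": 0,"dz": 0.04,"wx": 0,"wy": 0,"wz": 0,"hand": -1},{"dx": 0,"dy": 0,"dz": 0.03,"wx": 0,"wy": 0,"wz": 0,"hand": -1},{"dx": 0,"dy": 0,"dz": 0.015,"wx": 0,"wy": 0,"wz": 0,"hand": -1},{"dx": 0,"dy": 0,"dz": 0,"wx": 0,"wy": 0,"wz": 0,"hand": -1},{"dx": 0,"dy": 0,"dz": 0,"wx": 0,"wy": 0,"wz": 0,"hand": -1},{"dx": 0,"dy": 0,"dz": 0,"wx": 0,"wy": 0,"wz": 0,"hand": -1}])

```text
t: 4.75
position: [505.5, -383.7, 172.9]
tool_rot: [[0.131, 0.991, -0.002], [0.991, -0.131, 0.002], [0.002, -0.002, -1.0]]
contact_force: [0.5, 0.2, -1.9]
grip_width: 0.395
gripper_force: 55.0
```

```bash
python3 - <<'E'
from h import *
T=[];s=st()
for i in range(5):
    c=camera("wrist");s=robot.get_state();T.append(np.r_[s["contact_force"],s["torque"]])
print(np.round(T,3));save(c,"w2.png")
E
```

```text
t 4.75 J [-47.9, 22.95, 87.2, -0.0, 70.02, -40.35] P [505.5, -383.7, 172.9] gw 0.395 gf 55.0
[[0.131, 0.991, -0.002], [0.991, -0.131, 0.002], [0.002, -0.002, -1.0]] F [0.47, 0.16, -1.94] T [0.035, -0.055, -0.003]
[[-0.657  0.417 -3.239  0.104 -0.075  0.018]
 [-0.029 -0.688 -2.723  0.096 -0.096 -0.033]
 [-0.234 -0.516 -2.796  0.091 -0.051 -0.018]
 [-0.232  0.625 -2.526  0.089 -0.112 -0.007]
 [-0.165  0.249 -3.619 -0.01  -0.095 -0.021]]
```

View pics/w2.png

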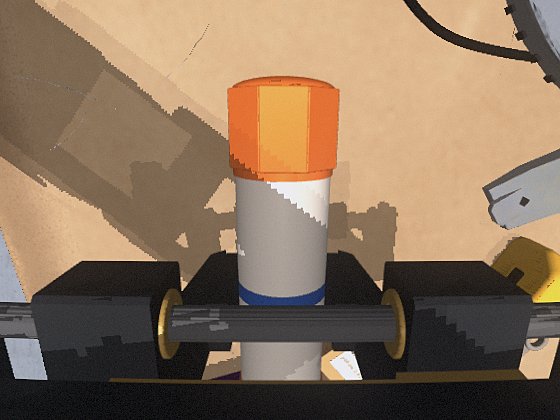

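Float_2 is level in the grip: near cap at (283,130), band at (283,297). The moment is noisy, so I take more samples.

```bash
cat >> h.py <<'E'
def avg(n):
    T=[]
    for i in range(n):
        camera("wrist");s=robot.get_state();T.append(np.r_[s["contact_force"],s["torque"]])
    T=np.array(T);print("mean",T.mean(0).round(3),"sem",(T.std(0)/n**.5).round(3))
E
python3 -c "
from h import *
avg(15)"
```

```text
mean [ 0.006 -0.168 -2.631  0.076 -0.097  0.007] sem [0.107 0.157 0.123 0.007 0.005 0.009]
```

Emit:
step_arm(deltas=[{"dx": 0,"dy": 0.01,"dz": 0.003,"wx": 0,"wy": 0,"wz": -10,"hand": -1},{"dx": 0,"dy": 0.01,"dz": 0.003,"wx": 0,"wy": 0,"wz": -10,"hand": -1},{"dx": 0,"dy": 0.01,"dz": 0.003,"wx": 0,"wy": 0,"wz": -10,"hand": -1},{"dx": 0,"dy": 0.01,"dz": 0.003,"wx": 0,"wy": 0,"wz": -10,"hand": -1},{"dx": 0,"dy": 0.01,"dz": 0.003,"wx": 0,"wy": 0,"wz": -10,"hand": -1},{"dx": 0,"dy": 0.01,"dz": 0.003,"wx": 0,"wy": 0,"wz": -10,"hand": -1},{"dx": 0,"dy": 0.01,"dz": 0.003,"wx": 0,"wy": 0,"wz": -10,"hand": -1},{"dx": 0,"dy": 0.01,"dz": 0.003,"wx": 0,"wy": 0,"wz": -10,"hand": -1},{"dx": 0,"dy": 0,"dz": 0,"wx": 0,"wy": 0,"wz": -10,"hand": -1},{"dx": 0,"dy": 0,"dz": 0,"wx": 0,"wy": 0,"wz": 0,"hand": -1},{"dx": 0,"dy": 0,"dz": 0,"wx": 0,"wy": 0,"wz": 0,"hand": -1}])

```text
t: 7.12
position: [506.2, -304.5, 198.8]
tool_rot: [[0.992, -0.128, 0.0], [-0.128, -0.992, -0.0], [0.0, 0.0, -1.0]]
contact_force: [-0.4, 0.1, -1.5]
grip_width: 0.397
gripper_force: 55.0
```

```bash
python3 -c "
from h import *
st();avg(14)"
```

```text
t 7.12 J [-42.53, 15.99, 93.14, -0.0, 70.86, 54.83] P [506.2, -304.5, 198.8] gw 0.397 gf 55.0
[[0.992, -0.128, 0.0], [-0.128, -0.992, -0.0], [0.0, 0.0, -1.0]] F [-0.37, 0.12, -1.47] T [0.021, -0.139, 0.027]
mean [ 4.300e-02  6.000e-02 -2.689e+00  2.700e-02 -1.210e-01  2.000e-03] sem [0.123 0.143 0.136 0.008 0.007 0.009]
```

```bash
python3 -c "
from h import *
c=camera('wrist');s=camera('scene');cv2.imwrite('pics/w3.png',cv2.resize(np.hstack([c['image'],s['image']])[:,:,::-1],(800,300)))"
```

```text
(no output)
```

View pics/w3.png

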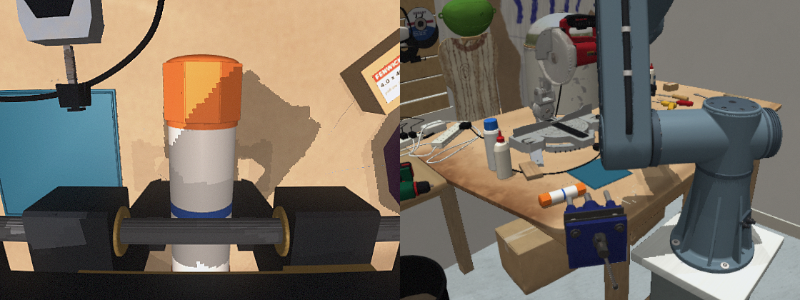

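The wrist view shows the visible cap at (200,95) in the half-scale picture, with the float still about level and the mat at left. I'll ease the grip so it can swing slightly, which shows directly which end is heavy.

Emit:
step_arm(deltas=[{"dx": 0,"dy": 0,"dz": 0,"wx": 0,"wy": 0,"wz": 0,"hand": -1},{"dx": 0,"dy": 0,"dz": 0,"wx": 0,"wy": 0,"wz": 0,"hand": -1}], squeeze=20)

```text
t: 8.18
position: [506.1, -304.4, 198.7]
tool_rot: [[0.991, -0.131, -0.0], [-0.131, -0.991, 0.0], [-0.0, -0.0, -1.0]]
contact_force: [0.2, 0.2, -3.2]
grip_width: 0.404
gripper_force: 20.0
```

```bash
cat >> h.py <<'E'
def cap(im):
    hsv=cv2.cvtColor(im,cv2.COLOR_RGB2HSV)
    o=cv2.inRange(hsv,np.array([3,190,60]),np.array([18,255,255]))[0:330,180:390]
    n,l,s,ce=cv2.connectedComponentsWithStats(o);k=1+np.argmax(s[1:,4]);return s[k],ce[k].round(1)
E
python3 -c "
from h import *
print(cap(cv2.imread('pics/w2.png')[:,:,::-1]));c=camera('wrist');print(cap(c['image']));st();save(c,'w4.png')"
```

```text
(array([  48,   76,  111,  105, 5395], dtype=int32), array([101.9, 122.6]))
(array([  47,   76,  112,  107, 6524], dtype=int32), array([103.6, 127.8]))
t 8.22 J [-42.53, 15.99, 93.15, 0.0, 70.86, 55.02] P [506.2, -304.4, 198.7] gw 0.399 gf 20.0
[[0.991, -0.131, 0.0], [-0.131, -0.991, 0.0], [0.0, -0.0, -1.0]] F [-0.29, 0.42, -2.86] T [-0.045, -0.115, 0.066]
```

Emit:
step_arm(deltas=[{"dx": 0,"dy": 0,"dz": 0,"wx": 0,"wy": 0,"wz": 0,"hand": -1},{"dx": 0,"dy": 0,"dz": 0,"wx": 0,"wy": 0,"wz": 0,"hand": -1}], squeeze=10)

```text
t: 8.48
position: [506.2, -304.4, 198.6]
tool_rot: [[0.991, -0.131, 0.0], [-0.131, -0.991, 0.0], [0.0, -0.0, -1.0]]
contact_force: [-0.8, -0.2, -3.5]
grip_width: 0.406
gripper_force: 10.0
```

```bash
python3 -c "
from h import *
c=camera('wrist');print(cap(c['image']));st();avg(8)"
```

```text
(array([   13,   138,   178,   167, 22675], dtype=int32), array([102.9, 221.8]))
t 8.53 J [-42.53, 16.0, 93.15, 0.0, 70.86, 55.02] P [506.2, -304.4, 198.7] gw 0.406 gf 10.0
[[0.991, -0.131, 0.0], [-0.131, -0.991, 0.0], [0.0, -0.0, -1.0]] F [0.11, 0.85, -3.62] T [0.014, -0.083, -0.038]
mean [ 0.242  0.039 -2.622  0.02  -0.066 -0.006] sem [0.247 0.11  0.226 0.01  0.013 0.007]
```

Emit:
step_arm(deltas=[{"dx": 0,"dy": 0,"dz": 0,"wx": 0,"wy": 0,"wz": 0,"hand": -1},{"dx": 0,"dy": 0,"dz": 0,"wx": 0,"wy": 0,"wz": 0,"hand": -1}], squeeze=55)

```text
t: 9.18
position: [506.1, -304.4, 198.7]
tool_rot: [[0.991, -0.131, -0.0], [-0.131, -0.991, -0.0], [-0.0, 0.0, -1.0]]
contact_force: [-0.4, 0.0, -3.0]
grip_width: 0.398
gripper_force: 55.0
```

```bash
python3 -c "
from h import *
st();c=camera('wrist');s=camera('top');print(cap(c['image']));cv2.imwrite('pics/w5.png',cv2.resize(np.hstack([c['image'],s['image']])[:,:,::-1],(800,300)))
import numpy as np
s=robot.get_state();T=np.eye(4);T[:3,:3]=s['tool_rot'];T[:3,3]=s['position'];print((np.linalg.inv(T)@c['extrinsics']).round(3))"
```

```text
t 9.18 J [-42.53, 15.99, 93.15, -0.0, 70.86, 55.02] P [506.1, -304.4, 198.7] gw 0.398 gf 55.0
[[0.991, -0.131, -0.0], [-0.131, -0.991, -0.0], [-0.0, 0.0, -1.0]] F [-0.38, 0.01, -3.05] T [0.017, -0.036, -0.022]
(array([   13,   138,   178,   167, 22683], dtype=int32), array([102.7, 221.9]))
[[ 1.00000e-03 -9.66000e-01 -2.57000e-01  6.63260e+01]
 [ 1.00000e+00  1.00000e-03  1.00000e-03  1.93000e-01]
 [-0.00000e+00 -2.57000e-01  9.66000e-01 -1.21044e+02]
 [ 0.00000e+00  0.00000e+00  0.00000e+00  1.00000e+00]]
```

View pics/w5.png

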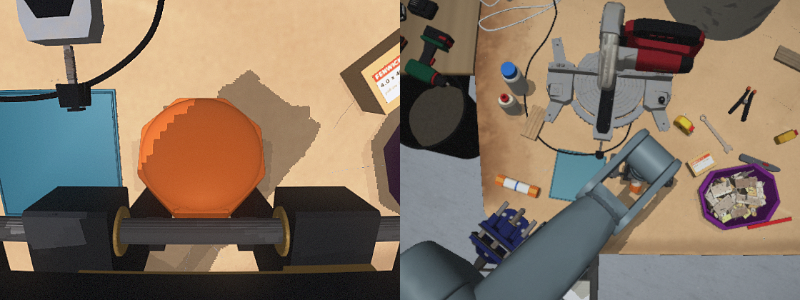

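The wrist view is now almost end-on to the light cap (face centre about (201,155) at half scale). The tool +x end rose, so the −x end is heavy. Next I solve for the hang angle.

```bash
cat >> h.py <<'E'
def swing(c):
    s=robot.get_state();R=np.array(s["tool_rot"]);p=np.array(s["position"])
    st_,ce=cap(c["image"]);f=420/2/np.tan(np.radians(c["vertical_fov"])/2)
    # cap silhouette extents: rays of left-right width -> and top/bottom rows, in tool xz plane
    u=180+st_[0]+st_[2]/2
    for nm,v in (("top",st_[1]),("ctr",ce[1]),("bot",st_[1]+st_[3])):
        o,d=ray(c,u,v);o=R.T@(o-p);d=R.T@d
        t=np.linspace(20,250,6000);P=o+d*t[:,None];r=np.hypot(P[:,0],P[:,2]-11.5)
        i=np.where(np.diff(np.sign(r-78)))[0]
        print(nm,v,[(np.degrees(np.arctan2(11.5-P[k,2],P[k,0])).round(1),P[k].round(1).tolist()) for k in i])
    print("depth from width",f*40/st_[2])
E
python3 -c "
from h import *
swing(camera('wrist'))"
```

```text
top 138 [(np.float64(36.8), [62.5, 0.4, -35.2]), (np.float64(-41.9), [58.0, 0.6, 63.6])]
ctr 221.9 [(np.float64(53.8), [46.1, 0.4, -51.5]), (np.float64(-86.1), [5.2, 0.7, 89.3])]
bot 305 [(np.float64(66.1), [31.6, 0.4, -59.8]), (np.float64(-125.2), [-45.0, 0.8, 75.2])]
depth from width 78.38780147232409
```

Emit:
step_arm(deltas=[{"dx": 0.008,"dy": 0.03,"dz": -0.005,"wx": -1.0,"wy": -7.5,"wz": 0,"hand": -1},{"dx": 0.008,"dy": 0.035,"dz": -0.008,"wx": -1.0,"wy": -7.5,"wz": 0,"hand": -1},{"dx": 0.008,"dy": 0.035,"dz": -0.008,"wx": -1.0,"wy": -7.5,"wz": 0,"hand": -1},{"dx": 0.008,"dy": 0.035,"dz": -0.008,"wx": -1.0,"wy": -7.5,"wz": 0,"hand": -1},{"dx": 0.008,"dy": 0.035,"dz": -0.008,"wx": -1.0,"wy": -7.5,"wz": 0,"hand": -1},{"dx": 0,"dy": 0.027,"dz": -0.007,"wx": 0,"wy": 0,"wz": 0,"hand": -1},{"dx": 0,"dy": 0,"dz": 0,"wx": 0,"wy": 0,"wz": 0,"hand": -1},{"dx": 0,"dy": 0,"dz": 0,"wx": 0,"wy": 0,"wz": 0,"hand": -1}], squeeze=55)

```text
t: 10.32
position: [546.8, -108.1, 155.5]
tool_rot: [[0.782, -0.131, 0.609], [-0.103, -0.991, -0.082], [0.614, 0.001, -0.789]]
contact_force: [-0.1, 0.3, -3.2]
grip_width: 0.396
gripper_force: 55.0
```

```bash
python3 -c "
from h import *
st();s=camera('scene');c=camera('wrist');print(cap(c['image']));save(s,'s6f.png')
cv2.imwrite('pics/s6.png',np.hstack([cv2.resize(s['image'][180:330,100:400],(500,250)),cv2.resize(c['image'],(300,225))[:250] if 0 else np.vstack([cv2.resize(c['image'],(300,225)),np.zeros((25,300,3),np.uint8)])])[:,:,::-1])"
```

```text
t 10.32 J [-30.77, -0.57, 126.32, 37.87, 23.15, 35.68] P [546.8, -108.1, 155.5] gw 0.396 gf 55.0
[[0.782, -0.131, 0.609], [-0.103, -0.991, -0.082], [0.614, 0.001, -0.789]] F [-0.08, 0.33, -3.25] T [0.057, 0.528, -0.028]
(array([   13,   138,   179,   167, 10930], dtype=int32), array([113.8, 215.3]))
```

View pics/s6.png

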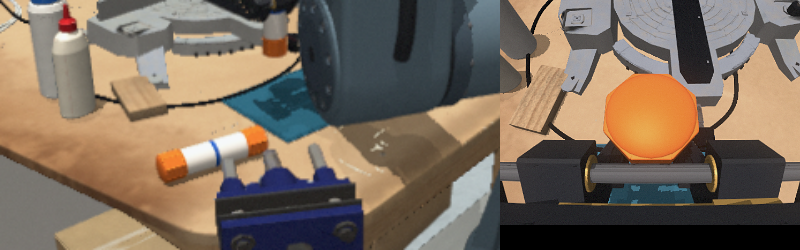

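Float_2 hangs close to vertical above the mat: heavy cap at (273,40) in the scene crop, light-end face at (650,118). Lowering it.

Emit:
step_arm(deltas=[{"dx": 0.003,"dy": 0,"dz": -0.012,"wx": 0,"wy": 0,"wz": 0,"hand": -1},{"dx": 0.003,"dy": 0,"dz": -0.015,"wx": 0,"wy": 0,"wz": 0,"hand": -1},{"dx": 0,"dy": 0,"dz": -0.015,"wx": 0,"wy": 0,"wz": 0,"hand": -1},{"dx": 0,"dy": 0,"dz": -0.01,"wx": 0,"wy": 0,"wz": 0,"hand": -1},{"dx": 0,"dy": 0,"dz": -0.004,"wx": 0,"wy": 0,"wz": 0,"hand": -1},{"dx": 0,"dy": 0,"dz": 0,"wx": 0,"wy": 0,"wz": 0,"hand": -1},{"dx": 0,"dy": 0,"dz": 0,"wx": 0,"wy": 0,"wz": 0,"hand": -1}])

```text
t: 11.3
position: [552.5, -107.9, 99.4]
tool_rot: [[0.782, -0.132, 0.609], [-0.103, -0.991, -0.082], [0.614, 0.001, -0.789]]
contact_force: [-0.2, 0.3, -2.8]
grip_width: 0.397
gripper_force: 55.0
```

```bash
python3 -c "
from h import *
st();avg(4)"
```

```text
t 11.3 J [-30.29, 8.17, 126.35, 55.04, 16.77, 17.83] P [552.5, -107.9, 99.4] gw 0.397 gf 55.0
[[0.782, -0.132, 0.609], [-0.103, -0.991, -0.082], [0.614, 0.001, -0.789]] F [-0.18, 0.34, -2.77] T [0.136, 0.476, -0.014]
mean [-2.350e-01  3.630e-01 -2.674e+00  1.020e-01  5.340e-01  1.000e-03] sem [0.298 0.18  0.135 0.01  0.015 0.018]
```

Emit:
step_arm(deltas=[{"dx": 0,"dy": 0,"dz": -0.003,"wx": 0,"wy": 0,"wz": 0,"hand": -1},{"dx": 0,"dy": 0,"dz": -0.002,"wx": 0,"wy": 0,"wz": 0,"hand": -1},{"dx": 0,"dy": 0,"dz": 0,"wx": 0,"wy": 0,"wz": 0,"hand": -1}])

```text
t: 11.88
position: [552.0, -107.3, 93.4]
tool_rot: [[0.783, -0.132, 0.608], [-0.104, -0.991, -0.081], [0.613, 0.0, -0.79]]
contact_force: [-0.3, -0.1, -3.2]
grip_width: 0.394
gripper_force: 55.0
```

Emit:
step_arm(deltas=[{"dx": 0,"dy": 0,"dz": -0.001,"wx": 0,"wy": 0,"wz": 0,"hand": -1},{"dx": 0,"dy": 0,"dz": -0.0005,"wx": 0,"wy": 0,"wz": 0,"hand": -1},{"dx": 0,"dy": 0,"dz": 0,"wx": 0,"wy": 0,"wz": 0,"hand": -1}])

```text
t: 12.25
position: [552.1, -107.4, 92.2]
tool_rot: [[0.783, -0.132, 0.608], [-0.104, -0.991, -0.081], [0.613, 0.0, -0.79]]
contact_force: [-0.5, -0.2, -2.9]
grip_width: 0.398
gripper_force: 55.0
```

Emit:
step_arm(deltas=[{"dx": 0,"dy": 0,"dz": -0.001,"wx": 0,"wy": 0,"wz": 0,"hand": -1},{"dx": 0,"dy": 0,"dz": 0,"wx": 0,"wy": 0,"wz": 0,"hand": -1}])

```text
t: 12.5
position: [552.8, -107.6, 92.0]
tool_rot: [[0.782, -0.131, 0.609], [-0.103, -0.991, -0.081], [0.614, 0.001, -0.789]]
contact_force: [-1.5, 1.0, 4.3]
grip_width: 0.394
gripper_force: 55.0
```

Emit:
step_arm(deltas=[{"dx": 0,"dy": 0,"dz": -0.001,"wx": 0,"wy": 0,"wz": 0,"hand": -1},{"dx": 0,"dy": 0,"dz": 0,"wx": 0,"wy": 0,"wz": 0,"hand": -1}])

```text
t: 12.75
position: [553.4, -107.8, 91.8]
tool_rot: [[0.781, -0.131, 0.61], [-0.103, -0.991, -0.082], [0.616, 0.001, -0.788]]
contact_force: [-2.6, 2.7, 9.9]
grip_width: 0.398
gripper_force: 55.0
```

Emit:
step_arm(deltas=[{"dx": 0,"dy": 0,"dz": 0.001,"wx": 0,"wy": 0,"wz": 0,"hand": -1},{"dx": 0,"dy": 0,"dz": 0.0003,"wx": 0,"wy": 0,"wz": 0,"hand": -0.18},{"dx": 0,"dy": 0,"dz": 0,"wx": 0,"wy": 0,"wz": 0,"hand": -0.14},{"dx": 0,"dy": 0,"dz": 0,"wx": 0,"wy": 0,"wz": 0,"hand": -0.1},{"dx": 0,"dy": 0,"dz": 0,"wx": 0,"wy": 0,"wz": 0,"hand": -0.05},{"dx": 0,"dy": 0,"dz": 0,"wx": 0,"wy": 0,"wz": 0,"hand": 0.0},{"dx": 0,"dy": 0,"dz": 0,"wx": 0,"wy": 0,"wz": 0,"hand": 0.05}])

```text
t: 13.62
position: [552.1, -107.4, 91.5]
tool_rot: [[0.783, -0.132, 0.608], [-0.104, -0.991, -0.081], [0.613, 0.0, -0.79]]
contact_force: [0.5, 0.3, -0.2]
grip_width: 0.526
gripper_force: 0.0
```

```bash
python3 -c "
from h import *
st();c=camera('wrist');print(cap(c['image']))"
```

```text
t 13.62 J [-30.27, 9.32, 126.41, 58.27, 16.14, 14.47] P [552.1, -107.4, 91.5] gw 0.526 gf 0.0
[[0.783, -0.132, 0.608], [-0.104, -0.991, -0.081], [0.613, 0.0, -0.79]] F [0.47, 0.26, -0.25] T [0.068, 0.321, -0.042]
(array([   19,   136,   180,   169, 13687], dtype=int32), array([117.7, 210.9]))
```

Emit:
step_arm(deltas=[{"dx": -0.003,"dy": 0.0004,"dz": 0.004,"wx": 0,"wy": 0,"wz": 0,"hand": 0.1},{"dx": -0.006,"dy": 0.0008,"dz": 0.008,"wx": 0,"wy": 0,"wz": 0,"hand": 0.1},{"dx": -0.009,"dy": 0.0012,"dz": 0.012,"wx": 0,"wy": 0,"wz": 0,"hand": 0.1},{"dx": -0.012,"dy": 0.0016,"dz": 0.016,"wx": 0,"wy": 0,"wz": 0,"hand": 0.1},{"dx": -0.015,"dy": 0.002,"dz": 0.02,"wx": 0,"wy": 0,"wz": 0,"hand": 0.1},{"dx": -0.018,"dy": 0.002,"dz": 0.024,"wx": 0,"wy": 0,"wz": 0,"hand": 0.1},{"dx": -0.018,"dy": 0.002,"dz": 0.024,"wx": 0,"wy": 0,"wz": 0,"hand": 0.1},{"dx": 0,"dy": 0,"dz": 0,"wx": 0,"wy": 0,"wz": 0,"hand": 0.1}])

```text
t: 14.68
position: [471.4, -98.1, 201.8]
tool_rot: [[0.78, -0.132, 0.611], [-0.102, -0.991, -0.084], [0.617, 0.003, -0.787]]
contact_force: [0.0, 0.4, 0.8]
grip_width: 0.547
gripper_force: 0.0
```

```bash
python3 -c "
from h import *
st();s=camera('scene');c=camera('wrist')
cv2.imwrite('pics/s7.png',cv2.resize(np.hstack([c['image'],s['image']])[:,:,::-1],(800,300)))"
```

```text
t 14.68 J [-36.69, -19.33, 134.96, 32.02, 34.14, 38.88] P [471.4, -98.1, 201.8] gw 0.547 gf 0.0
[[0.78, -0.132, 0.611], [-0.102, -0.991, -0.084], [0.617, 0.003, -0.787]] F [0.01, 0.36, 0.78] T [0.005, 0.179, 0.009]
```

View pics/s7.png

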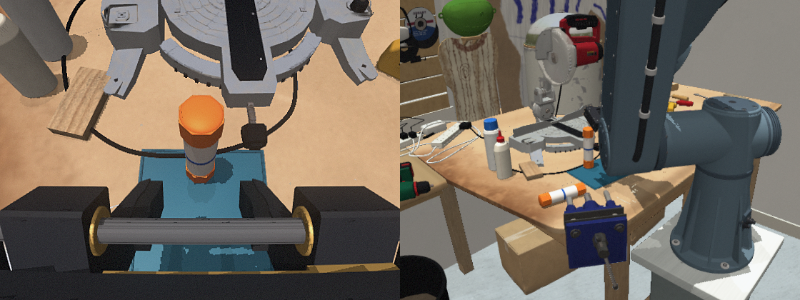

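Float_2 stands upright on the far half of the mat, heavy end down (base near (200,175)); nothing else moved. Next is float_1.

Emit:
step_arm(deltas=[{"dx": 0,"dy": 0.01,"dz": 0.02,"wx": 1.25,"wy": 9.4,"wz": 0,"hand": 0.5},{"dx": 0,"dy": 0.01,"dz": 0.015,"wx": 1.25,"wy": 9.4,"wz": 0,"hand": 1},{"dx": 0,"dy": 0.015,"dz": 0.01,"wx": 1.25,"wy": 9.4,"wz": 0,"hand": 1},{"dx": 0,"dy": 0.015,"dz": 0,"wx": 1.25,"wy": 9.4,"wz": 0,"hand": 1},{"dx": 0,"dy": 0.02,"dz": 0,"wx": 0,"wy": 0,"wz": 10.1,"hand": 1},{"dx": 0,"dy": 0.02,"dz": 0,"wx": 0,"wy": 0,"wz": 10.1,"hand": 1},{"dx": 0,"dy": 0.02,"dz": 0,"wx": 0,"wy": 0,"wz": 10.1,"hand": 1},{"dx": 0,"dy": 0.02,"dz": 0,"wx": 0,"wy": 0,"wz": 10.1,"hand": 1},{"dx": 0,"dy": 0.02,"dz": 0,"wx": 0,"wy": 0,"wz": 10.1,"hand": 1},{"dx": 0,"dy": 0.02,"dz": 0,"wx": 0,"wy": 0,"wz": 10.1,"hand": 1},{"dx": 0,"dy": 0.02,"dz": 0,"wx": 0,"wy": 0,"wz": 10.1,"hand": 1},{"dx": 0,"dy": 0.018,"dz": 0,"wx": 0,"wy": 0,"wz": 10.1,"hand": 1},{"dx": 0,"dy": 0,"dz": 0,"wx": 0,"wy": 0,"wz": 0,"hand": 1},{"dx": 0,"dy": 0,"dz": 0,"wx": 0,"wy": 0,"wz": 0,"hand": 1}])

```text
t: 16.52
position: [471.8, 110.5, 240.5]
tool_rot: [[0.289, 0.957, -0.002], [0.957, -0.289, 0.02], [0.018, -0.008, -1.0]]
contact_force: [0.7, 0.4, -1.0]
grip_width: 1.002
gripper_force: 0.0
```

```bash
python3 -c "
from h import *
st();c=camera('wrist');save(c,'w8.png');wristfloat(c,(200,50,360,290),25)"
```

```text
t 16.52 J [-1.58, -0.18, 106.26, 1.18, 74.08, 14.87] P [471.8, 110.5, 240.5] gw 1.002 gf 0.0
[[0.289, 0.957, -0.002], [0.957, -0.289, 0.02], [0.018, -0.008, -1.0]] F [0.73, 0.36, -0.96] T [-0.092, -0.058, 0.018]
caps px [[279.2, 132.2], [280.6, 267.3]] areas [658 256] mid [466.9 103.   25. ] len 136.7 ang 73.78 band@36 [460.9  94.1  34. ]
```

View pics/w8.png

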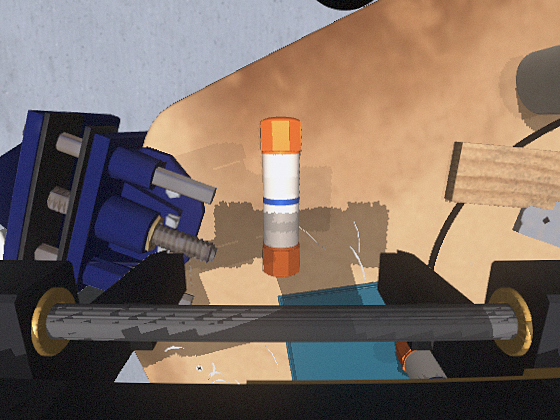

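Wrist view: float_1 is vertical at u≈280 (ends v≈118 and 276, band v≈202). The vise bar tips reach (215,195) and (214,250), so I need their height before bringing the gripper's body down.

Emit:
step_arm(deltas=[{"dx": 0,"dy": 0,"dz": -0.02,"wx": 1.1,"wy": 0,"wz": 0,"hand": 0.6},{"dx": 0,"dy": 0,"dz": -0.02,"wx": 0,"wy": 0,"wz": 0,"hand": 0.3},{"dx": 0,"dy": 0,"dz": 0,"wx": 0,"wy": 0,"wz": 0,"hand": 0.2},{"dx": 0,"dy": 0,"dz": 0,"wx": 0,"wy": 0,"wz": 0,"hand": 0.2}])

```text
t: 17.08
position: [472.3, 110.3, 202.3]
tool_rot: [[0.287, 0.958, 0.0], [0.957, -0.287, 0.039], [0.038, -0.011, -0.999]]
contact_force: [0.1, -0.6, -0.3]
grip_width: 0.604
gripper_force: 0.0
```

```bash
cat > tri.py <<'E'
from h import *
import sys
s=st();c=camera("wrist");save(c,"w9.png")
a=cv2.imread("pics/w8.png");b=c["image"][:,:,::-1].copy()
# w8 extrinsics from tool-fixed camera mount
M=np.array([[.001,-.966,-.257,66.326],[1,.001,.001,.193],[0,-.257,.966,-121.044],[0,0,0,1]])
R8=np.array([[0.289,0.957,-0.002],[0.957,-0.289,0.02],[0.018,-0.008,-1.0]]);T=np.eye(4);T[:3,:3]=R8;T[:3,3]=[471.8,110.5,240.5]
c8=dict(c);c8["extrinsics"]=T@M
for u,v in [(213,195),(212,252),(281,203)]:
    t=a[v-11:v+12,u-12:u+12]
    best=max((cv2.minMaxLoc(cv2.matchTemplate(b,cv2.resize(t,None,fx=k,fy=k),cv2.TM_CCOEFF_NORMED))[1::2]+(k,) for k in (1.,1.1,1.2,1.3)))
    h=[x*best[2] for x in (12,11)];q=(best[1][0]+h[0],best[1][1]+h[1])
    o1,d1=ray(c8,u,v);o2,d2=ray(c,*q)
    A=np.stack([d1,-d2],1);x=np.linalg.lstsq(A,o2-o1,rcond=None)[0]
    print((u,v),"->",np.round(q,1),round(best[0],2),"pt",((o1+x[0]*d1+o2+x[1]*d2)/2).round(1),"gap",np.linalg.norm(A@x-(o2-o1)).round(1))
for z,u,v in [(19,280,118),(19,281,276),(37,281,203)]: print(onz(c8,u,v,z).round(1))
wristfloat(c,(200,40,360,290),25)
E
python3 tri.py
```

```text
t 17.07 J [-2.28, 2.26, 108.55, 2.39, 69.27, 13.57] P [472.3, 110.3, 202.3] gw 0.604 gf 0.0
[[0.287, 0.958, 0.0], [0.957, -0.287, 0.039], [0.038, -0.011, -0.999]] F [0.13, -0.55, -0.28] T [-0.078, -0.115, 0.035]
(213, 195) -> [204.2 206.1] 0.79 pt [408.9 131.7  36.3] gap 0.2
(212, 252) -> [176.2 192.1] 0.56 pt [492.9 168.6 347.5] gap 12.2
(281, 203) -> [281. 216.] 0.84 pt [471.6 112.9  72.8] gap 0.7
[490.6 181.9  19. ]
[444.8  26.3  19. ]
[468.9 105.8  37. ]
caps px [[278.4, 136.2], [286.3, 278.7]] areas [787 283] mid [470.9 106.5  25. ] len 128.8 ang 76.52 band@36 [468.6 105.9  34. ]
```

```bash
cat > v.py <<'E'
from h import *
t=camera("top")
exec(open("tri.py").read().split("for u,v")[0].replace("from h import *","").split("import sys")[1])
f=420/2/np.tan(np.radians(t["vertical_fov"])/2);K=np.array([[f,0,t["cx"]],[0,f,t["cy"]],[0,0,1]])
W=np.linalg.inv(t["extrinsics"])
im=cv2.imread("pics/top.png")[260:340,90:200];S=7;im=cv2.resize(im,None,fx=S,fy=S,interpolation=cv2.INTER_NEAREST)
for (u,v),col in [((215,195),(0,255,0)),((215,252),(0,0,255))]:
    for z in (0,30,60,90):
        P=onz(c8,u,v,z);q=cv2.projectPoints(P[None],cv2.Rodrigues(W[:3,:3])[0],W[:3,3],K,np.array(t["D"],float))[0].ravel()
        x=tuple(int((a-b+.5)*S) for a,b in zip(q,(90,260)));cv2.circle(im,x,4,col,-1);cv2.putText(im,str(z),(x[0]+6,x[1]),0,.4,col,1);print(z,P.round(0),q.round(1))
cv2.imwrite("pics/v.png",im)
E
python3 v.py
```

```text
t 17.18 J [-2.25, 2.23, 108.53, 2.39, 69.26, 13.56] P [472.5, 110.5, 202.7] gw 0.605 gf 0.0
[[0.287, 0.958, 0.001], [0.957, -0.287, 0.039], [0.038, -0.01, -0.999]] F [0.3, 0.19, 0.69] T [-0.053, -0.046, -0.065]
0 [402. 127.   0.] [156.4 286.4]
30 [409. 130.  30.] [152.3 283. ]
60 [417. 134.  60.] [148.  279.4]
90 [424. 138.  90.] [143.5 275.8]
0 [380.  66.   0.] [179.6 295.6]
30 [390.  75.  30.] [174.  291.7]
60 [399.  84.  60.] [168.2 287.5]
90 [408.  92.  90.] [162.1 283.2]
```

View pics/v.png

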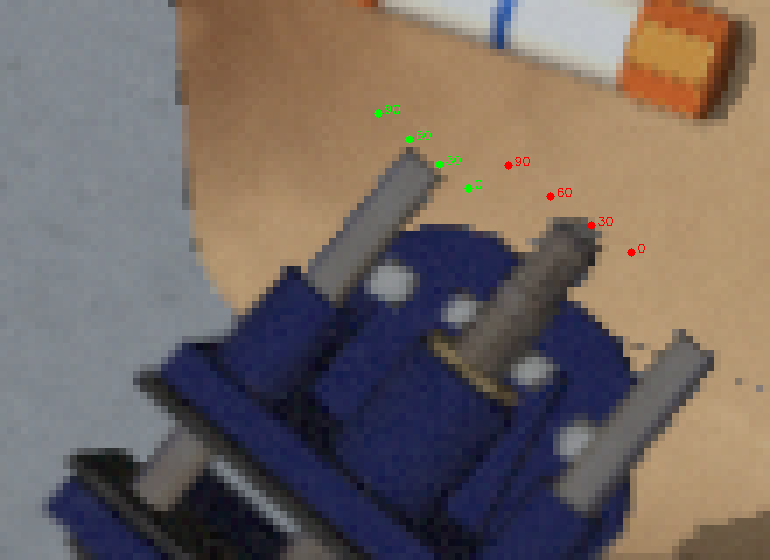

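Bar tips sit at about z = 35–45, so their tops are under about 55, below the gripper's body (≥ 69) at grasp height. Fingers at 53 mm opening also clear them. Descending.

Emit:
step_arm(deltas=[{"dx": -0.0035,"dy": -0.0045,"dz": -0.04,"wx": -2.2,"wy": 0,"wz": 0.2,"hand": 0.2},{"dx": 0,"dy": 0,"dz": -0.045,"wx": 0,"wy": 0,"wz": 0,"hand": 0.2},{"dx": 0,"dy": 0,"dz": -0.035,"wx": 0,"wy": 0,"wz": 0,"hand": 0.2},{"dx": 0,"dy": 0,"dz": -0.022,"wx": 0,"wy": 0,"wz": 0,"hand": 0.2},{"dx": 0,"dy": 0,"dz": 0,"wx": 0,"wy": 0,"wz": 0,"hand": 0.2},{"dx": 0,"dy": 0,"dz": 0,"wx": 0,"wy": 0,"wz": 0,"hand": 0.2}])

```text
t: 17.98
position: [469.3, 106.2, 60.9]
tool_rot: [[0.283, 0.959, 0.002], [0.959, -0.283, 0.001], [0.001, 0.001, -1.0]]
contact_force: [-0.2, 0.0, -0.0]
grip_width: 0.597
gripper_force: 0.0
```

```bash
python3 -c "
from h import *
st();c=camera('wrist');save(c,'w10.png')
h=cv2.cvtColor(c['image'],cv2.COLOR_RGB2HSV)[0:300,230:330];b=cv2.inRange(h,np.array([100,100,30]),np.array([130,255,255]))
n,l,s,ce=cv2.connectedComponentsWithStats(b)
for i in range(1,n):
  if s[i][4]>20: print(s[i],ce[i],onz(c,230+ce[i][0],ce[i][1],36).round(1))
print(cap(c['image']))
"
```

```text
t 17.98 J [-1.45, 15.58, 113.07, 0.05, 51.26, 14.94] P [469.3, 106.2, 60.9] gw 0.597 gf 0.0
[[0.283, 0.959, 0.002], [0.959, -0.283, 0.001], [0.001, 0.001, -1.0]] F [-0.17, 0.01, -0.02] T [-0.1, -0.095, -0.008]
[ 12 255  73  24 805] [ 48.11180124 270.18012422] [468.7 106.9  36. ]
(array([  55,   90,   88,   82, 3259], dtype=int32), array([ 96.5, 123.5]))
```

Emit:
step_arm(deltas=[{"dx": -0.0005,"dy": 0.0005,"dz": -0.015,"wx": 0,"wy": 0,"wz": 0,"hand": 0.2},{"dx": 0,"dy": 0,"dz": -0.01,"wx": 0,"wy": 0,"wz": 0,"hand": 0.2},{"dx": 0,"dy": 0,"dz": -0.004,"wx": 0,"wy": 0,"wz": 0,"hand": 0.2},{"dx": 0,"dy": 0,"dz": 0,"wx": 0,"wy": 0,"wz": 0,"hand": 0.1},{"dx": 0,"dy": 0,"dz": 0,"wx": 0,"wy": 0,"wz": 0,"hand": -0.05},{"dx": 0,"dy": 0,"dz": 0,"wx": 0,"wy": 0,"wz": 0,"hand": -1},{"dx": 0,"dy": 0,"dz": 0,"wx": 0,"wy": 0,"wz": 0,"hand": -1},{"dx": 0,"dy": 0,"dz": 0,"wx": 0,"wy": 0,"wz": 0,"hand": -1}], squeeze=55)

```text
t: 19.02
position: [468.1, 106.6, 31.0]
tool_rot: [[0.283, 0.959, 0.0], [0.959, -0.283, 0.001], [0.001, 0.0, -1.0]]
contact_force: [0.0, 0.3, 1.5]
grip_width: 0.394
gripper_force: 55.0
```

Emit:
step_arm(deltas=[{"dx": 0,"dy": 0,"dz": 0.01,"wx": 0,"wy": 0,"wz": 0,"hand": -1},{"dx": 0,"dy": 0,"dz": 0.02,"wx": 0,"wy": 0,"wz": 0,"hand": -1},{"dx": 0,"dy": 0,"dz": 0.03,"wx": 0,"wy": 0,"wz": 0,"hand": -1},{"dx": 0,"dy": 0,"dz": 0.04,"wx": 0,"wy": 0,"wz": 0,"hand": -1},{"dx": 0,"dy": 0,"dz": 0.04,"wx": 0,"wy": 0,"wz": 0,"hand": -1},{"dx": 0,"dy": 0,"dz": 0.03,"wx": 0,"wy": 0,"wz": 0,"hand": -1},{"dx": 0,"dy": 0,"dz": 0.01,"wx": 0,"wy": 0,"wz": 0,"hand": -1},{"dx": 0,"dy": 0,"dz": 0,"wx": 0,"wy": 0,"wz": 0,"hand": -1},{"dx": 0,"dy": 0,"dz": 0,"wx": 0,"wy": 0,"wz": 0,"hand": -1}])

```text
t: 20.15
position: [466.8, 106.7, 209.1]
tool_rot: [[0.283, 0.959, -0.003], [0.959, -0.283, 0.001], [-0.0, -0.003, -1.0]]
contact_force: [-0.6, -0.4, -2.3]
grip_width: 0.395
gripper_force: 55.0
```

```bash
python3 -c "
from h import *
st();avg(8);print(cap(camera('wrist')['image']))"
```

```text
t 20.15 J [-1.4, 1.38, 108.57, 0.04, 70.24, 15.02] P [466.8, 106.7, 209.1] gw 0.395 gf 55.0
[[0.283, 0.959, -0.003], [0.959, -0.283, 0.001], [-0.0, -0.003, -1.0]] F [-0.6, -0.36, -2.28] T [-0.128, -0.052, 0.085]
mean [-0.162 -0.192 -2.458 -0.136 -0.046  0.   ] sem [0.198 0.184 0.203 0.009 0.012 0.013]
(array([  48,   82,  109,   93, 4250], dtype=int32), array([ 98.9, 119.7]))
```

Emit:
step_arm(deltas=[{"dx": 0,"dy": 0,"dz": 0,"wx": 0,"wy": 0,"wz": 0,"hand": -1},{"dx": 0,"dy": 0,"dz": 0,"wx": 0,"wy": 0,"wz": 0,"hand": -1}], squeeze=10)

```text
t: 20.85
position: [467.8, 106.6, 210.7]
tool_rot: [[0.283, 0.959, -0.001], [0.959, -0.283, 0.0], [0.0, -0.001, -1.0]]
contact_force: [-0.2, 0.2, -2.3]
grip_width: 0.404
gripper_force: 10.0
```

Emit:
step_arm(deltas=[{"dx": 0,"dy": 0,"dz": 0,"wx": 0,"wy": 0,"wz": 0,"hand": -1},{"dx": 0,"dy": 0,"dz": 0,"wx": 0,"wy": 0,"wz": 0,"hand": -1}], squeeze=55)

```text
t: 21.1
position: [467.9, 106.7, 210.7]
tool_rot: [[0.283, 0.959, -0.0], [0.959, -0.283, 0.001], [0.001, -0.0, -1.0]]
contact_force: [-0.3, 0.6, -3.0]
grip_width: 0.401
gripper_force: 55.0
```

```bash
python3 -c "
from h import *
st();avg(3);c=camera('wrist');save(c,'w11.png');print(cap(c['image']));swing(c)"
```

```text
t 21.1 J [-1.39, 1.29, 108.46, 0.04, 70.27, 15.02] P [467.9, 106.7, 210.7] gw 0.401 gf 55.0
[[0.283, 0.959, -0.0], [0.959, -0.283, 0.001], [0.001, -0.0, -1.0]] F [-0.31, 0.55, -3.0] T [-0.145, -0.059, 0.014]
mean [-1.770e-01  9.000e-02 -2.693e+00 -1.030e-01 -4.400e-02  2.000e-03] sem [0.098 0.328 0.074 0.004 0.018 0.008]
(array([  64,  136,   75,   52, 1369], dtype=int32), array([ 97. , 153.7]))
top 136 [(np.float64(37.0), [62.3, 0.6, -35.5]), (np.float64(-41.6), [58.3, 0.6, 63.3])]
ctr 153.7 [(np.float64(41.5), [58.5, 0.6, -40.2]), (np.float64(-51.6), [48.4, 0.7, 72.7])]
bot 188 [(np.float64(48.5), [51.7, 0.6, -46.9]), (np.float64(-69.8), [27.0, 0.7, 84.7])]
depth from width 186.0403821609825
```

Both cues agree: the moment reversed sign compared with float_2, and the visible cap dropped away. So float_1's heavy end is at tool +x (world +y). I'll check the arm's reach for the near spot with a quick link-length fit.

```bash
cat > k.py <<'E'
import numpy as np
D=[([-83.669,10.359,92.074],[179.1,-546.4,263.7],[0,0,-1]),([-57.42,17.89,85.08],[503.5,-390.5,262.3],[.252,.23,-.94]),
([-48.27,20.18,84.6],[505.6,-389.2,224.4],[0,0,-1]),([-47.89,34.19,89.84],[506.5,-384.7,30.6],[0,0,-1]),([-42.53,15.99,93.14],[506.2,-304.5,198.8],[0,0,-1]),
([-30.77,-.57,126.32],[546.8,-108.1,155.5],[.609,-.082,-.789]),([-30.27,9.32,126.41],[552.1,-107.4,91.5],[.608,-.081,-.79]),([-36.69,-19.33,134.96],[471.4,-98.1,201.8],[.611,-.084,-.787]),
([-1.45,15.58,113.07],[469.3,106.2,60.9],[0,0,-1]),([-1.39,1.29,108.46],[467.9,106.7,210.7],[0,0,-1])]
A=[];b=[]
for J,P,z in D:
    a,j2,t=np.radians([J[0],J[1],J[1]+J[2]]);F=np.array([np.cos(a),np.sin(a),0]);L=np.array([-np.sin(a),np.cos(a),0]);Z=np.array([0,0,1.]);P=np.array(P);z=np.array(z)
    # unknown: L2,L3,a3,h,Lt,d
    A+=[[np.sin(j2),np.sin(t),np.cos(t),0,F@z,0],[np.cos(j2),np.cos(t),-np.sin(t),1,z[2],0],[0,0,0,0,L@z,1]];b+=[F@P,P[2],L@P]
x,*_=np.linalg.lstsq(np.array(A),np.array(b),rcond=None);r=np.array(A)@x-b
print(x.round(1),abs(r).max().round(1))
L2,L3,a3,h,Lt,d=x
for C in ([463,-96,84],[463,-96,145],[480,-98,84],[553,-108,84]):
  for psi in (-7.5,20,45,70):
    q=np.radians(psi);tz=np.array([.616*np.cos(q),.616*np.sin(q),-.788]);W=np.array(C)-(11.5+Lt)*tz
    R=np.hypot(W[0],W[1]);f=np.sqrt(R*R-d*d);j1=np.degrees(np.arctan2(W[1],W[0])-np.arctan2(d,f))
    D3=np.hypot(L3,a3);g=np.degrees(np.arctan2(a3,L3));dd=np.hypot(f,W[2]-h)
    c=(dd*dd-L2**2-D3**2)/(2*L2*D3)
    if abs(c)>1: print(C,psi,"unreach",dd);continue
    e=np.degrees(np.arccos(c));j3=e-g;th=np.degrees(np.arctan2(f,W[2]-h));j2=th-np.degrees(np.arctan2(D3*np.sin(np.radians(e)),L2+D3*np.cos(np.radians(e))))
    t=np.radians(j2+j3);a=np.radians(j1);fd=np.array([np.sin(t)*np.cos(a),np.sin(t)*np.sin(a),np.cos(t)])
    print(C,psi,np.round([j1,j2,j3],1),"j5",np.degrees(np.arccos(fd@tz)).round(1),"left",(tz@[-np.sin(a),np.cos(a),0]).round(2))
E
python3 k.py
```

```text
[438.3 514.4  85.1 312.6 286.1 117.9] 0.4
[463, -96, 84] -7.5 [-38.3  -3.6 140. ] j5 20.7 left 0.32
[463, -96, 84] 20 [-49.5   2.3 134.3] j5 43.9 left 0.58
[463, -96, 84] 45 [-51.1  10.8 124.3] j5 59.2 left 0.61
[463, -96, 84] 70 [-48.   19.  113.1] j5 71.7 left 0.54
[463, -96, 145] -7.5 [-38.3 -15.3 139. ] j5 28.7 left 0.32
[463, -96, 145] 20 [-49.5  -8.  133.3] j5 50.8 left 0.58
[463, -96, 145] 45 [-51.1   2.4 123.5] j5 65.8 left 0.61
[463, -96, 145] 70 [-48.   12.1 112.5] j5 78.0 left 0.54
[480, -98, 84] -7.5 [-36.5  -1.  137.6] j5 19.5 left 0.3
[480, -98, 84] 20 [-47.4   4.3 132. ] j5 42.8 left 0.57
[480, -98, 84] 45 [-49.4  12.5 122.2] j5 58.7 left 0.61
[480, -98, 84] 70 [-46.6  20.6 110.9] j5 71.6 left 0.55
[553, -108, 84] -7.5 [-30.8   8.4 127.4] j5 16.4 left 0.24
[553, -108, 84] 20 [-40.6  12.4 122.3] j5 39.7 left 0.54
[553, -108, 84] 45 [-43.4  19.4 112.6] j5 57.3 left 0.62
[553, -108, 84] 70 [-41.8  27.1 101. ] j5 72.2 left 0.57
```

```bash
cat >> k.py <<'E'
print("----")
from scipy.spatial.transform import Rotation as Ro
def fk(J): return Ro.from_euler("ZYZYZ",[J[0],J[1]+J[2],J[3],J[4],J[5]+90],degrees=True)
print(fk([-30.27,9.32,126.41,58.27,16.14,14.47]).as_matrix().round(3).tolist())
for C in ([463,-96,84],[450,-40,84],[450,-40,145]):
  for psi in (-7.5,-30,-60,-85,-106):
    # tool down with x at psi+180, then tilt 38 toward psi
    R=Ro.from_euler("ZYZ",[psi,142,0],degrees=True).as_matrix();tz=R[:,2]
    xt=-np.array([np.cos(np.radians(psi))*.788,np.sin(np.radians(psi))*.788,.616]);R=np.stack([xt,np.cross(tz,xt),tz],1)
    W=np.array(C)-(11.5+Lt)*tz;Rr=np.hypot(W[0],W[1]);f=np.sqrt(Rr*Rr-d*d);j1=np.degrees(np.arctan2(W[1],W[0])-np.arctan2(d,f))
    dd=np.hypot(f,W[2]-h);D3=np.hypot(L3,a3);e=np.degrees(np.arccos((dd*dd-L2**2-D3**2)/(2*L2*D3)));j3=e-np.degrees(np.arctan2(a3,L3));j2=np.degrees(np.arctan2(f,W[2]-h)-np.arctan2(D3*np.sin(np.radians(e)),L2+D3*np.cos(np.radians(e))))
    M=(Ro.from_euler("ZY",[j1,j2+j3],degrees=True).inv()*Ro.from_matrix(R)).as_euler("ZYZ",degrees=True)
    print(C,psi,np.round([j1,j2,j3,M[0],M[1],(M[2]-90+180)%360-180],1))
E
python3 k.py | sed -n '/----/,$p'
```

```text
----Traceback (most recent call last):
  File "k.py", line 27, in <module>
    print(fk([-30.27,9.32,126.41,58.27,16.14,14.47]).as_matrix().round(3).tolist())
          ~~^^^^^^^^^^^^^^^^^^^^^^^^^^^^^^^^^^^^^^^^
  File "k.py", line 26, in fk
    def fk(J): return Ro.from_euler("ZYZYZ",[J[0],J[1]+J[2],J[3],J[4],J[5]+90],degrees=True)
                      ~~~~~~~~~~~~~^^^^^^^^^^^^^^^^^^^^^^^^^^^^^^^^^^^^^^^^^^^^^^^^^^^^^^^^^
  File "scipy/spatial/transform/_rotation.pyx", line 1413, in scipy.spatial.transform._rotation.Rotation.from_euler
ValueError: Expected axis specification to be a non-empty string of upto 3 characters, got ZYZYZ
```

```bash
sed -i 's/return Ro.from_euler("ZYZYZ".*/return Ro.from_euler("ZY",[J[0],J[1]+J[2]],degrees=True)*Ro.from_euler("ZYZ",[J[3],J[4],J[5]+90],degrees=True)/' k.py; python3 k.py | sed -n '/----/,$p'
```

```text
----
[[0.783, -0.132, 0.608], [-0.104, -0.991, -0.081], [0.613, 0.0, -0.79]]
[463, -96, 84] -7.5 [ -38.3   -3.6  140.    63.2   20.7 -176.8]
[463, -96, 84] -30 [-23.6  -1.4 138.  -35.3   6.8 -49.9]
[463, -96, 84] -60 [ -8.7   7.9 127.9 -60.4  33.6  10.3]
[463, -96, 84] -85 [ -4.1  16.4 116.9 -50.2  52.4  24.8]
[463, -96, 84] -106 [ -4.2  22.8 107.6 -41.5  65.5  35. ]
[450, -40, 84] -7.5 [ -29.4   -7.2  143.2   59.2   15.5 -165.8]
[450, -40, 84] -30 [-13.4  -2.7 139.3 -57.   12.1 -20.4]
[450, -40, 84] -60 [ 1.000e-01  8.000e+00  1.278e+02 -5.830e+01  3.890e+01  1.550e+01]
[450, -40, 84] -85 [  3.2  16.5 116.7 -47.6  56.4  29. ]
[450, -40, 84] -106 [  2.1  22.7 107.8 -39.   68.5  39. ]
[450, -40, 145] -7.5 [ -29.4  -19.9  142.    32.3   25.5 -137.3]
[450, -40, 145] -30 [-13.4 -14.2 138.2 -28.4  21.6 -50.1]
[450, -40, 145] -60 [ 1.00e-01 -1.00e+00  1.27e+02 -4.94e+01  4.47e+01  3.60e+00]
[450, -40, 145] -85 [  3.2   9.2 116.  -44.2  62.   22.3]
[450, -40, 145] -106 [  2.1  16.2 107.2 -37.5  74.1  34.4]
```

Emit:
step_arm(deltas=[{"dx": -0.002,"dy": -0.015,"dz": 0,"wx": 0,"wy": 0,"wz": 8.2,"hand": -1},{"dx": -0.002,"dy": -0.02,"dz": 0,"wx": 0,"wy": 0,"wz": 8.3,"hand": -1},{"dx": -0.002,"dy": -0.025,"dz": 0,"wx": -7.6,"wy": 0,"wz": 0,"hand": -1},{"dx": -0.002,"dy": -0.025,"dz": -0.01,"wx": -7.6,"wy": 0,"wz": 0,"hand": -1},{"dx": -0.002,"dy": -0.025,"dz": -0.015,"wx": -7.6,"wy": 0,"wz": 0,"hand": -1},{"dx": 0,"dy": -0.02,"dz": -0.015,"wx": -7.6,"wy": 0,"wz": 0,"hand": -1},{"dx": 0,"dy": -0.015,"dz": -0.01,"wx": -7.6,"wy": 0,"wz": 0,"hand": -1},{"dx": 0,"dy": 0,"dz": -0.006,"wx": 0,"wy": 0,"wz": 0,"hand": -1},{"dx": 0,"dy": 0,"dz": 0,"wx": 0,"wy": 0,"wz": 0,"hand": -1}], squeeze=55)

```text
t: 22.42
position: [457.9, -37.9, 154.4]
tool_rot: [[-0.002, 1.0, -0.001], [0.79, 0.001, -0.613], [-0.613, -0.002, -0.79]]
contact_force: [0.0, -0.3, -1.9]
grip_width: 0.397
gripper_force: 55.0
```

```bash
cat > vert.py <<'E'
from h import *
st();c=camera("scene");save(c,"sv.png")
f=420/2/np.tan(np.radians(c["vertical_fov"])/2);K=np.array([[f,0,c["cx"]],[0,f,c["cy"]],[0,0,1]]);W=np.linalg.inv(c["extrinsics"])
pj=lambda P:cv2.projectPoints(np.array(P,float)[None],cv2.Rodrigues(W[:3,:3])[0],W[:3,3],K,np.array(c["D"],float))[0].ravel()
s=robot.get_state();C=np.array(s["position"])+11.5*np.array(s["tool_rot"])[:,2]
for nm,dz in (("top",62),("mid",0),("bot",-62)): print(nm,pj(C+[0,0,dz]).round(1))
print("cam",np.array(c["extrinsics"])[:3,3].round(0))
for b in blobs(c,(3,180,90),(18,255,255),25): print("orange",b)
for b in blobs(c,(105,150,60),(125,255,255),8): print("blue",b[0],b[1])
E
python3 vert.py
```

```text
t 22.43 J [2.48, 11.6, 112.9, -42.57, 64.86, 24.4] P [457.9, -37.9, 154.4] gw 0.397 gf 55.0
[[-0.002, 1.0, -0.001], [0.79, 0.001, -0.613], [-0.613, -0.002, -0.79]] F [0.02, -0.34, -1.86] T [0.509, -0.068, -0.01]
top [274.2 177.1]
mid [274.8 201.7]
bot [275.4 225.3]
cam [-283.  725.  604.]
orange (array([276.2, 172.5]), np.int32(61), array([270, 170,  13,   7], dtype=int32))
orange (array([270.1, 228.8]), np.int32(268), array([256, 222,  28,  14], dtype=int32))
blue [165.1   2.2] 9
blue [167.4  10.2] 12
blue [40.1 43.8] 57
blue [29.7 52.4] 51
blue [126.5 173.6] 261
blue [266.9 289.2] 531
blue [265.7 326.7] 1353
blue [314.6 330.9] 56
blue [297.1 323.1] 10
blue [293.9 330. ] 21
blue [313.5 353.8] 74
blue [238.3 360. ] 21
blue [240.6 370.1] 40
blue [265.  370.9] 15
```

```bash
python3 - <<'E'
from h import *
c=camera("wrist");print(cap(c["image"]))
f=420/2/np.tan(np.radians(c["vertical_fov"])/2);K=np.array([[f,0,c["cx"]],[0,f,c["cy"]],[0,0,1]]);W=np.linalg.inv(c["extrinsics"])
s=robot.get_state();R=np.array(s["tool_rot"]);p=np.array(s["position"])
for al in (40,44,48,52,56,60,64):
    a=np.radians(al);o=[]
    for r,h in ((45,19),(76,19),(80,0)):
        q=np.array([r*np.cos(a)+h*np.sin(a),0,11.5+r*np.sin(a)-h*np.cos(a)])
        o.append(cv2.projectPoints((R@q+p)[None],cv2.Rodrigues(W[:3,:3])[0],W[:3,3],K,np.array(c["D"],float))[0].ravel()[1].round(1))
    print(al,o)
E
```

```text
(array([ 66, 136,  70,  33, 204], dtype=int32), array([ 97.2, 142.9]))
40 [np.float64(168.5), np.float64(111.4), np.float64(130.8)]
44 [np.float64(170.2), np.float64(117.3), np.float64(137.8)]
48 [np.float64(172.2), np.float64(123.5), np.float64(145.0)]
52 [np.float64(174.7), np.float64(130.0), np.float64(152.4)]
56 [np.float64(177.6), np.float64(136.7), np.float64(160.0)]
60 [np.float64(180.8), np.float64(143.7), np.float64(167.7)]
64 [np.float64(184.4), np.float64(150.8), np.float64(175.5)]
```

Emit:
step_arm(deltas=[{"dx": 0,"dy": 0,"dz": -0.012,"wx": 2.5,"wy": 0,"wz": 0,"hand": -1},{"dx": 0,"dy": 0,"dz": -0.015,"wx": 0,"wy": 0,"wz": 0,"hand": -1},{"dx": 0,"dy": 0,"dz": -0.015,"wx": 0,"wy": 0,"wz": 0,"hand": -1},{"dx": 0,"dy": 0,"dz": -0.01,"wx": 0,"wy": 0,"wz": 0,"hand": -1},{"dx": 0,"dy": 0,"dz": -0.004,"wx": 0,"wy": 0,"wz": 0,"hand": -1},{"dx": 0,"dy": 0,"dz": 0,"wx": 0,"wy": 0,"wz": 0,"hand": -1},{"dx": 0,"dy": 0,"dz": 0,"wx": 0,"wy": 0,"wz": 0,"hand": -1}])

```text
t: 23.4
position: [458.2, -38.3, 99.0]
tool_rot: [[-0.001, 1.0, 0.0], [0.814, 0.001, -0.58], [-0.58, -0.001, -0.814]]
contact_force: [0.2, 0.8, -2.8]
grip_width: 0.391
gripper_force: 55.0
```

Emit:
step_arm(deltas=[{"dx": 0,"dy": 0,"dz": -0.003,"wx": 0,"wy": 0,"wz": 0,"hand": -1},{"dx": 0,"dy": 0,"dz": -0.001,"wx": 0,"wy": 0,"wz": 0,"hand": -1},{"dx": 0,"dy": 0,"dz": 0,"wx": 0,"wy": 0,"wz": 0,"hand": -1}])

```text
t: 23.78
position: [457.8, -38.3, 94.7]
tool_rot: [[-0.001, 1.0, -0.001], [0.814, 0.001, -0.58], [-0.58, -0.001, -0.814]]
contact_force: [1.0, -0.4, -2.3]
grip_width: 0.395
gripper_force: 55.0
```

Emit:
step_arm(deltas=[{"dx": 0,"dy": 0,"dz": -0.001,"wx": 0,"wy": 0,"wz": 0,"hand": -1},{"dx": 0,"dy": 0,"dz": 0,"wx": 0,"wy": 0,"wz": 0,"hand": -1}])

```text
t: 24.02
position: [457.9, -38.3, 93.7]
tool_rot: [[-0.001, 1.0, -0.001], [0.814, 0.001, -0.58], [-0.58, -0.001, -0.814]]
contact_force: [0.3, -0.9, -2.7]
grip_width: 0.399
gripper_force: 55.0
```

Emit:
step_arm(deltas=[{"dx": 0,"dy": 0,"dz": -0.001,"wx": 0,"wy": 0,"wz": 0,"hand": -1},{"dx": 0,"dy": 0,"dz": 0,"wx": 0,"wy": 0,"wz": 0,"hand": -1}])

```text
t: 24.28
position: [458.1, -38.6, 93.5]
tool_rot: [[-0.001, 1.0, -0.0], [0.814, 0.001, -0.581], [-0.581, -0.001, -0.814]]
contact_force: [-1.8, 1.4, 5.1]
grip_width: 0.396
gripper_force: 55.0
```

Emit:
step_arm(deltas=[{"dx": 0,"dy": 0,"dz": -0.001,"wx": 0,"wy": 0,"wz": 0,"hand": -1},{"dx": 0,"dy": 0,"dz": 0,"wx": 0,"wy": 0,"wz": 0,"hand": -1}])

```text
t: 24.52
position: [458.2, -38.9, 93.4]
tool_rot: [[-0.001, 1.0, -0.0], [0.813, 0.0, -0.582], [-0.582, -0.001, -0.813]]
contact_force: [-4.1, 2.4, 12.1]
grip_width: 0.398
gripper_force: 55.0
```

Emit:
step_arm(deltas=[{"dx": 0,"dy": 0,"dz": 0.001,"wx": 0,"wy": 0,"wz": 0,"hand": -1},{"dx": 0,"dy": 0,"dz": 0.0004,"wx": 0,"wy": 0,"wz": 0,"hand": -0.18},{"dx": 0,"dy": 0,"dz": 0,"wx": 0,"wy": 0,"wz": 0,"hand": -0.14},{"dx": 0,"dy": 0,"dz": 0,"wx": 0,"wy": 0,"wz": 0,"hand": -0.1},{"dx": 0,"dy": 0,"dz": 0,"wx": 0,"wy": 0,"wz": 0,"hand": -0.05},{"dx": 0,"dy": 0,"dz": 0,"wx": 0,"wy": 0,"wz": 0,"hand": 0.0},{"dx": 0,"dy": 0,"dz": 0,"wx": 0,"wy": 0,"wz": 0,"hand": 0.05}])

```text
t: 25.4
position: [457.8, -38.3, 93.1]
tool_rot: [[-0.001, 1.0, -0.001], [0.814, 0.001, -0.58], [-0.58, -0.001, -0.814]]
contact_force: [0.3, 0.5, 0.5]
grip_width: 0.527
gripper_force: 0.0
```

```bash
python3 -c "
from h import *
st();c=camera('wrist');print(cap(c['image']))"
```

```text
t 25.4 J [1.26, 17.52, 113.97, -43.14, 58.02, 27.89] P [457.8, -38.3, 93.1] gw 0.527 gf 0.0
[[-0.001, 1.0, -0.001], [0.814, 0.001, -0.58], [-0.58, -0.001, -0.814]] F [0.34, 0.47, 0.5] T [0.284, -0.07, -0.027]
(array([ 66, 136,  70,  33, 733], dtype=int32), array([ 98.2, 149.2]))
```

Emit:
step_arm(deltas=[{"dx": 0,"dy": 0.003,"dz": 0.004,"wx": 0,"wy": 0,"wz": 0,"hand": 0.1},{"dx": 0,"dy": 0.006,"dz": 0.008,"wx": 0,"wy": 0,"wz": 0,"hand": 0.1},{"dx": 0,"dy": 0.009,"dz": 0.0125,"wx": 0,"wy": 0,"wz": 0,"hand": 0.1},{"dx": 0,"dy": 0.012,"dz": 0.0168,"wx": 0,"wy": 0,"wz": 0,"hand": 0.1},{"dx": 0,"dy": 0.015,"dz": 0.021,"wx": 0,"wy": 0,"wz": 0,"hand": 0.1},{"dx": 0,"dy": 0.018,"dz": 0.025,"wx": 0,"wy": 0,"wz": 0,"hand": 0.1},{"dx": 0,"dy": 0.018,"dz": 0.025,"wx": 0,"wy": 0,"wz": 0,"hand": 0.1},{"dx": 0,"dy": 0.02,"dz": 0.027,"wx": 0,"wy": 0,"wz": 0,"hand": 0.1},{"dx": 0,"dy": 0.02,"dz": 0.027,"wx": 0,"wy": 0,"wz": 0,"hand": 0.1},{"dx": 0,"dy": 0.03,"dz": 0.027,"wx": 0,"wy": 0,"wz": 0,"hand": 0.1},{"dx": 0,"dy": 0.03,"dz": 0.02,"wx": 0,"wy": 0,"wz": 0,"hand": 0.1},{"dx": 0,"dy": 0.02,"dz": 0.02,"wx": 0,"wy": 0,"wz": 0,"hand": 0.1},{"dx": 0,"dy": 0,"dz": 0,"wx": 0,"wy": 0,"wz": 0,"hand": 0.1},{"dx": 0,"dy": 0,"dz": 0,"wx": 0,"wy": 0,"wz": 0,"hand": 0.1},{"dx": 0,"dy": 0,"dz": 0,"wx": 0,"wy": 0,"wz": 0,"hand": 0.1},{"dx": 0,"dy": 0,"dz": 0,"wx": 0,"wy": 0,"wz": 0,"hand": 0.1}])

```text
t: 27.45
position: [457.6, 162.0, 325.8]
tool_rot: [[-0.001, 1.0, -0.002], [0.814, -0.0, -0.581], [-0.581, -0.002, -0.814]]
contact_force: [-0.0, 1.1, -0.0]
grip_width: 0.548
gripper_force: 0.0
```

```bash
python3 - <<'E'
from h import *
st()
for n,T in (("wrist",None),("top",None),("scene",None)):
    c=camera(n);save(c,"f_"+n+".png")
    f=420/2/np.tan(np.radians(c["vertical_fov"])/2);K=np.array([[f,0,c["cx"]],[0,f,c["cy"]],[0,0,1]]);W=np.linalg.inv(c["extrinsics"])
    for nm,C in (("f2",[557,-114]),("f1",[458,-45])):
        print(n,nm,[cv2.projectPoints(np.array([[C[0],C[1],z]],float),cv2.Rodrigues(W[:3,:3])[0],W[:3,3],K,np.array(c["D"],float))[0].ravel().round(0).tolist() for z in (20,83,145,163)])
    for b in blobs(c,(3,170,90),(18,255,255),40): print("  orange",b[0],b[1],b[2])
E
```

```text
t 27.45 J [23.56, 8.48, 93.18, -32.18, 93.7, 25.85] P [457.6, 162.0, 325.8] gw 0.548 gf 0.0
[[-0.001, 1.0, -0.002], [0.814, -0.0, -0.581], [-0.581, -0.002, -0.814]] F [-0.03, 1.07, -0.04] T [0.236, -0.096, 0.012]
wrist f2 [[345.0, 196.0], [350.0, 229.0], [356.0, 266.0], [358.0, 278.0]]
wrist f1 [[282.0, 163.0], [282.0, 196.0], [282.0, 235.0], [281.0, 248.0]]
  orange [282.  157.2] 389 [269 148  27  25]
  orange [350.6 189.3] 300 [338 181  27  24]
  orange [281.6 237. ] 1026 [265 218  33  38]
  orange [362.7 250.9] 107 [347 247  28  14]
top f2 [[253.0, 227.0], [252.0, 224.0], [250.0, 220.0], [250.0, 219.0]]
top f1 [[224.0, 266.0], [221.0, 264.0], [218.0, 262.0], [217.0, 262.0]]
  orange [247.6 218. ] 186 [240 210  16  17]
  orange [219.  262.4] 193 [211 255  17  16]
scene f2 [[267.0, 228.0], [266.0, 206.0], [265.0, 184.0], [265.0, 178.0]]
scene f1 [[276.0, 249.0], [275.0, 226.0], [275.0, 202.0], [275.0, 195.0]]
  orange [262.6 184.9] 201 [256 177  14  16]
  orange [275.9 202. ] 240 [268 194  16  17]
  orange [262.  229.9] 107 [257 224  11  12]
  orange [275.9 250.7] 155 [269 244  15  13]
```

```bash
python3 -c "
from bench import robot
print(robot.hand_in())"
```

```text
the job is handed in; nothing more can be done
None
```

Both floats were handed in standing upright on the mat, heavy end down, about 125 mm apart centre to centre (over 80 mm clear), at about 27.5 s of the 67 s limit; the glue bottle and screw box were never touched, and no verdict came back.

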